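Stop the kitchen scale rocking

ROBOT

A 6-joint arm with a two-finger parallel gripper is mounted at the origin on a cart in front of the work surface, level with it; the furniture and walls round the work are solid. World frame = base frame: x ahead of the robot, y to its left, z up, the work surface at z = 0. Lengths are in mm, angles in degrees, forces in N, time in s.
With the tool pointing down it reaches from about 300 to 850 mm from the base axis. Payload 4.2 kg.
Tool frame: the origin (TCP) lies on the centre line of the jaws, within the pads' length; the fingertips stand 14 mm ahead of it and the grasp point (between the pads) lies 5 mm behind it; z points along the fingers, y is the direction in which the jaws open and shut (so a half turn about z gives the same grasp; the last joint's range is limited). The gripper opens to 91 mm and grips with 3 to 60 N. Pads are 32 mm wide; open, the fingers measure 118 mm over their backs; the gripper's body (76 mm by 178 mm) begins 60 mm behind the grasp point.
Start: joints at [-68.583, 18.312, 89.639, -0, 72.044, -1.146], TCP at [220.632, -531.002, 227.976] pointing down, gripper open.
Joint ranges: [-177.97, 177.97], [-48.28, 115.42], [12.27, 149.76], [-77.06, 257.06], [2.81, 150.46], [-146.56, 146.56]. Speed limits (degrees/s): [147.25, 147.25, 180, 180, 180, 180].

INTERFACE

Orientations are given as [roll, pitch, yaw] about the fixed x, y, z axes, in that order (R = Rz(yaw) Ry(pitch) Rx(roll)).
In Python, from workcell import env gives the robot as it stands.
- The arm moves only by the tool play_rows, never from a script. Its argument "increments" is a list of rows, each a list of 5 numbers: the shift along the world's x, y, z in mm, then the turn about the world's z in degrees, then the closure, from 0 (fully open) to 1 (shut). In form: [[x, y, z, yaw, fingers], ...]. A call has 1 to 20 rows; each row shifts and turns the commanded pose from where the row before left it; what a row does not reach is not made up. A row lasts 1/8 s, in which the tool goes at most 62.5 mm and 10.7 degrees, less where a joint would pass 70% of its speed; a pose out of reach is approached as far as the arm can. A call is refused whole if a number of a shift passes 62.5 or a number of a turn 10.7, either way. A call with a gripper value outside its range is refused whole. The fingers move at their own pace and stop on an object; "newtons" is the grip in N (left out, the last holds). Time passes only in rows, so rows that do not move let the fingers close. It gives the time, the measured TCP pose, the force and the opening at its end, in the units of the state.
- env.state(): the state, without advancing time (a new reading comes with each control period).
- env.grab_frame(name): name is "scene" or "top"; returns the picture (400x640x3 uint8, red, green, blue); there is no depth.
- env.calibration(name): a dict with "fx", "fy", "cx", "cy" (pixels), "dist_coeffs" ([k1, k2, p1, p2, k3] as OpenCV has them; the pictures are not rectified), "R" (3x3) and "t" (3): a world point X has camera coordinates R X + t. Camera axes: x right, y down, z forward; pixel columns grow to the right and rows downward; lengths in mm; the calibration is good to about 2 mm. A picture is of the moment at which its call begins. calibration takes no time and is no camera call.
- env.job_done(): hands the job in, once; it reports no verdict.
The state is a dict: "time_s": time; "qpos": joint angles; "qvel": joint speeds; "effort": joint torques, N m; "ee_pos": TCP position; "ee_rot": TCP orientation; "force": force on the tool from outside, world axes, zero at the start; "torque": the same for the moment, N m; "gripper_width": finger opening in mm.
Only numpy, scipy, OpenCV 4.12 (cv2) and the standard library are available. Lean on these libraries where they do the work, as an engineer would, in place of code of your own. Each camera call takes 0.05 s, during which the arm holds its last target.

TASK

The flat kitchen scale rocks because its one adjustable foot, under the black hand wheel, is screwed up too short. Turn the wheel clockwise (seen from above) until all four rubber feet press on the worktop and nothing rocks any more, but not so far that it jacks the scale off its other feet. Leave the scale where it stands and do not disturb the other things.

Things in the scene. Friction and masses are not known exactly. Their poses are not given: they have to be found in the camera images.
- scale: flat grey kitchen scale, loose, 1.7 kg: slab 190 x 160 mm, 18 to 44 mm above the worktop; steel pan 140 mm across, top at 56 mm; blank display; an arm at one corner carries the adjustable foot. Origin at worktop height under the slab's middle; x to its rear, y to its left. Left alone it stands on feet a, b, c with d in the air; a few newtons down on the wheel tip it over the line a-b onto d
- wheel_top (a point): centre of the top face of the ribbed black hand wheel over foot d: 51 mm across (54 over the ribs), from about 55 to 79 mm above the worktop, upright axis; below it the slab's top is at 44 mm, the arm's at 36 mm. It does not rise or sink on the scale, turns stiffly (0.08 N m) and stays where it is left. One full turn clockwise, seen from above, lowers foot d by 8 mm; anticlockwise raises it
- foot_a: left front foot, at (-80, 66) mm on the scale, not adjustable: soft rubber pad 28 mm across that gives about 0.08 mm per newton. Origin at worktop height, fixed to the scale
- foot_b: right rear foot, at (80, -66) mm on the scale, not adjustable: soft rubber pad 28 mm across that gives about 0.08 mm per newton. Origin at worktop height, fixed to the scale
- foot_c: left rear foot, at (80, 66) mm on the scale, not adjustable: soft rubber pad 28 mm across that gives about 0.08 mm per newton. Origin at worktop height, fixed to the scale
- foot_d: mount of the adjustable foot (same pad) at (-116, -98) mm on the scale, under the wheel; origin at worktop height, fixed to the scale, so it does not tell how far the pad hangs. At the start the pad hangs 2 to 5 mm above the worktop. Lowered 0.5 mm past first touch it carries its share; 1.5 to 2 mm past (about a quarter turn) is best; more than 2.5 mm lifts another foot
- tin: bystander: tin 76 mm across, 58 mm high, beside the scale's front; origin under its middle
- peeler: bystander: peeler 170 x 25 x 18 mm, lying right of the scale; origin under its middle
- mug: bystander: mug with handle, 82 mm across, 91 mm high; origin under its middle
- egg_box: bystander: closed egg box 106 x 155 x 72 mm; origin under its middle
- spice_jar: bystander: spice jar with a black cap 41 mm across, 105 mm high, at the back; origin under its middle
- mill: bystander: wooden mill 58 mm across, 170 mm high, at the back; origin under its middle
- grinder: bystander: box coffee grinder 131 x 168 x 239 mm with a crank, far right; origin under its middle

How it is judged (in metres and radians):
At the end, for the whole second after the job is handed in: Each of the four feet presses on the worktop with more than 0.6 N, the scale is at rest and within 40 mm of where it stood (contact force between each of foot_a, foot_b, foot_c, foot_d and anything else above 0.6 N and distance of scale from where it was at the start of the episode below 0.04 m and linear speed of scale below 0.02 m/s); the robot touches nothing.
It fails at once if one of the other things is pushed more than 30 mm (distance of any of tin, peeler, mug, egg_box, spice_jar, mill, grinder from where it was at the start of the episode above 0.03 m).
It also fails if it takes over 64 s, if anything falls off the work surface, if the arm or the gripper's body presses on something with over 40 N, if the wrist force passes 120 N, or if a joint passes its speed limit or range.

## Working session

There is one attempt and no reset: what is moved stays moved. The work goes in short steps, Python scripts to look and compute and a tool call to move; the robot and the scene stay as the last step left them, time stands still between calls to the robot, and variables do not carry over. Pictures are saved under pics/ and viewed, and the job is handed in when it is done.

Besides the shell and the picture viewer there is one more tool, called after "Emit:" by a JSON object that holds its "op" and its "data", one argument or row to a line. play_rows: Moves the arm, as the interface text tells. Its arguments: {"type":"object","properties":{"increments":{"type":"array"},"newtons":{"type":"number"}},"required":["increments"]}

```bash
mkdir -p pics
python3 - <<'E'
from workcell import env
import cv2
for n in("scene","top"):
    f=env.grab_frame(n); cv2.imwrite(f"pics/{n}0.png",f[:,:,::-1])
    c=env.calibration(n); print(n,{k:(v.round(3).tolist() if hasattr(v,'round') and hasattr(v,'tolist') else v) for k,v in c.items()})
print(env.state())
E
```

```text
scene {'fx': 504.6425471431246, 'fy': 504.6425471431246, 'cx': 312.62189849286233, 'cy': 202.37263817697615, 'dist_coeffs': [-0.138, 0.0, 0.0, 0.0, 0.0], 'R': [[-0.852, -0.523, -0.014], [-0.272, 0.465, -0.842], [0.447, -0.714, -0.539]], 't': [435.616, 276.039, 1615.047]}
top {'fx': 389.963577679557, 'fy': 389.963577679557, 'cx': 321.70093596725036, 'cy': 202.0568732262249, 'dist_coeffs': [-0.001, 0.0, 0.0, 0.0, 0.0], 'R': [[-0.003, -1.0, -0.0], [-0.989, 0.003, -0.15], [0.15, -0.0, -0.989]], 't': [-121.479, 569.41, 1189.295]}
{'time_s': 0.1, 'qpos': array([-6.85836768e+01,  1.83473351e+01,  8.96982383e+01, -2.54822617e-03,
        7.20449237e+01, -1.14713237e+00]), 'qvel': array([-0.02705148, -0.0064405 , -0.14104706, -0.04154776, -0.08051796,
        0.06665171]), 'effort': array([ 1.22214806e-03, -4.13332164e+01, -2.32510024e+01,  7.29881390e-02,
        4.21713176e-02, -6.19279535e-05]), 'ee_pos': array([ 220.45220109, -530.59899235,  227.21877194]), 'ee_rot': array([-1.79909472e+02,  6.10651532e-04,  2.25642435e+01]), 'force': array([ 0.03430828, -1.13982253,  0.66216046]), 'torque': array([ 0.01157765, -0.01160824,  0.01455743]), 'gripper_width': 91.56417790220524}
```

View pics/scene0.png

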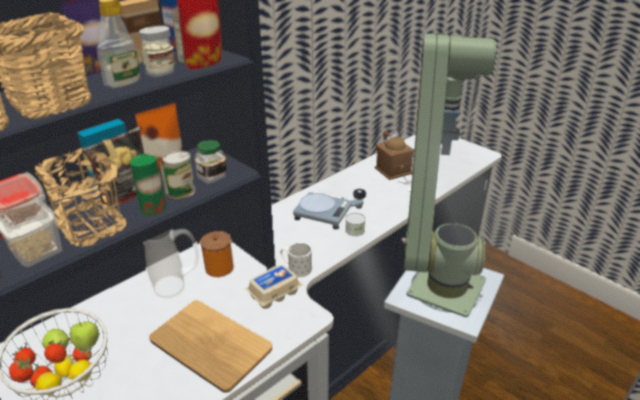

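View pics/top0.png

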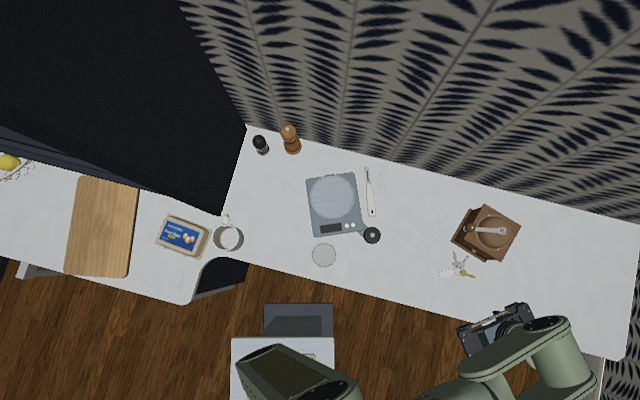

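The top view shows the wheel at about (372,235), the tin at (323,255), the peeler at (370,190) and the scale centred near (333,205). Next I'll measure these.

```bash
cat > h.py <<'E'
import numpy as np,cv2
from workcell import env
def cal(n):
    c=env.calibration(n);K=np.array([[c['fx'],0,c['cx']],[0,c['fy'],c['cy']],[0,0,1.]])
    return K,np.array(c['dist_coeffs'],float),np.array(c['R']),np.array(c['t'])
def cast(n,px,z):
    K,d,R,t=cal(n);u=cv2.undistortPoints(np.array(px,float).reshape(-1,1,2),K,d).reshape(-1,2)
    D=np.c_[u,np.ones(len(u))]@R; C=-R.T@t
    return C+D*((z-C[2])/D[:,2])[:,None]
def proj(n,X):
    K,d,R,t=cal(n);return cv2.projectPoints(np.array(X,float).reshape(-1,1,3),cv2.Rodrigues(R)[0],t,K,d)[0].reshape(-1,2)
def crop(n,x0,y0,w,h,s,name,f=None):
    f=env.grab_frame(n) if f is None else f
    cv2.imwrite(name,cv2.resize(f[y0:y0+h,x0:x0+w,::-1],None,fx=s,fy=s,interpolation=cv2.INTER_CUBIC))
E
python3 - <<'E'
from h import *
T=cv2.imread('pics/top0.png')[:,:,::-1];S=cv2.imread('pics/scene0.png')[:,:,::-1]
crop('top',295,155,110,120,5,'pics/t1.png',T);crop('scene',280,170,100,75,7,'pics/s1.png',S)
for n,I,b in(('top',T,(355,220,390,250)),('scene',S,(348,180,372,203))):
    g=I.max(2)[b[1]:b[3],b[0]:b[2]];m=(g<75).astype(np.uint8)
    k,l,s,c=cv2.connectedComponentsWithStats(m);
    for i in range(1,k):
        if s[i,4]>10: print(n,s[i],c[i]+b[:2],cast(n,c[i]+b[:2],70 if n=='top' else 67))
E
```

```text
top [  8   7  18  17 188] [371.27659574 234.90957447] [[ 463.15549601 -274.04386241   70.        ]]
scene [ 7 11 10  8 58] [359.34482759 194.5       ] [[ 460.3824513  -269.21657393   67.        ]]
```

View pics/t1.png

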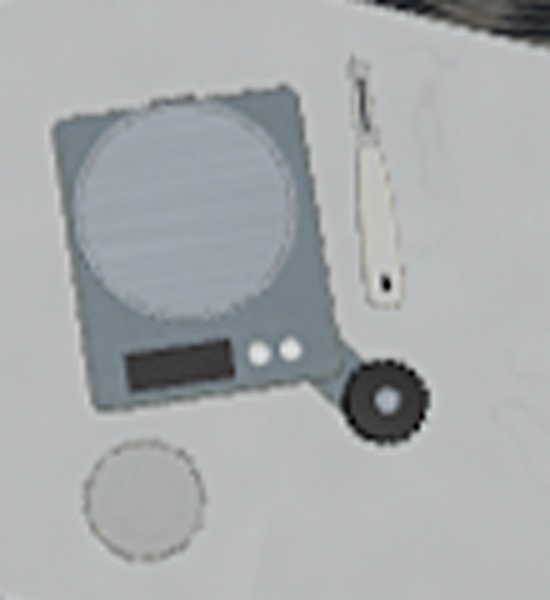

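View pics/s1.png

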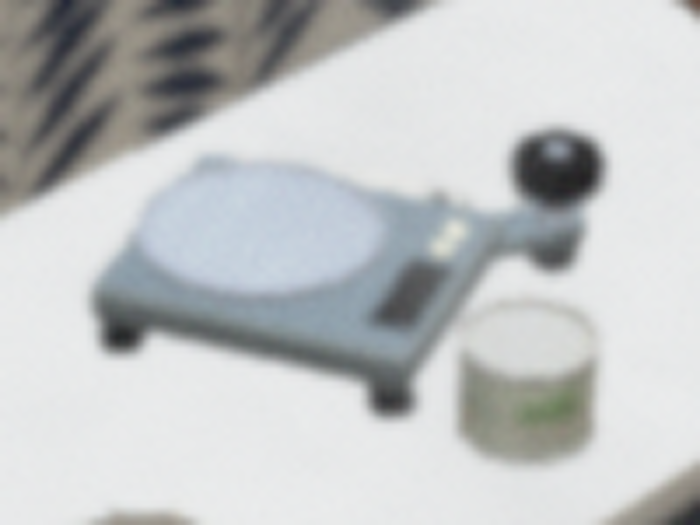

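Run:
```python
from h import *
p=lambda x,y:((x+.5)/5-.5+295,(y+.5)/5-.5+155)
print('wheel top', cast('top',[p(386,401)],79), 'mid silhouette',cast('top',[p(386,401)],72))
q=((557.5)/7-.5+280,(167.5)/7-.5+170);print('scene',[cast('scene',[q],z) for z in(67,72)])
c=cast('top',[p(55,122),p(295,85),p(340,372),p(97,410)],44);print(c, 'ctr',c.mean(0))
v=(c[0]+c[1]-c[2]-c[3]);a=np.arctan2(v[1],v[0]);print('yaw',np.degrees(a))
o=c.mean(0)[:2];R=np.array([[np.cos(a),-np.sin(a)],[np.sin(a),np.cos(a)]]);print('d pred',o+R@[-116,-98])
print('tin',cast('top',[p(145,500)],58),'peeler',cast('top',[p(355,60),p(385,305)],15))
```

```text
wheel top [[ 462.88817999 -274.49265213   79.        ]] mid silhouette [[ 463.35211961 -275.39110997   72.        ]]
scene [array([[ 464.72627982, -275.9700539 ,   67.        ]]), array([[ 461.17103738, -268.62942454,   72.        ]])]
[[ 643.31514387  -72.04531494   44.        ]
 [ 666.99624853 -225.30266583   44.        ]
 [ 483.38593513 -250.64383123   44.        ]
 [ 460.12772574  -98.81787252   44.        ]] ctr [ 563.45626332 -161.70242113   44.        ]
yaw 8.086323542337842
d pred [ 462.39478205 -275.04516242]
tin [[ 404.23708317 -128.45536966   58.        ]] peeler [[ 690.38247192 -267.32414238   15.        ]
 [ 528.7769467  -283.42654364   15.        ]]
```

Emit:
{"op": "play_rows", "data": {
  "increments": [
    [10, 20, 0, 10.5, 1],
    [10, 20, 0, 10.5, 1],
    [10, 20, 0, 10.5, 1],
    [10, 20, 0, 10.5, 1],
    [17, 16, -6, 10.5, 1],
    [17, 16, -6, 10.5, 1],
    [17, 16, -6, 10.5, 1],
    [17, 16, -6, 10.5, 1],
    [17, 16, -6, 10.5, 1],
    [17, 16, -6, 10.5, 1],
    [17, 16, -6, 10.5, 1],
    [17, 16, -6, 10.5, 1],
    [17, 16, -6, 10.5, 1],
    [17, 16, -6, 10.5, 1],
    [17, 16.5, -6, 10.5, 1],
    [15.2, 0, -6, 10.5, 1],
    [0, 0, 0, 0, 1],
    [0, 0, 0, 0, 1]
  ],
  "newtons": 20
}}

```text
time_s: 2.35
ee_pos: [462.2, -274.5, 155.9]
ee_rot: [180.0, -0.0, -169.6]
force: [-0.2, -0.3, -0.3]
gripper_width: 0.5
```

Emit:
{"op": "play_rows", "data": {
  "increments": [
    [0, 0, -20, 0, 1],
    [0, 0, -20, 0, 1],
    [0, 0, -14, 0, 1],
    [0, 0, -4, 0, 1],
    [0, 0, 0, 0, 1],
    [0, 0, 0, 0, 1]
  ]
}}

```text
time_s: 3.1
ee_pos: [463.3, -274.8, 98.7]
ee_rot: [-179.9, 0.1, -169.4]
force: [-0.3, 0.1, -0.1]
gripper_width: 0.1
```

Emit:
{"op": "play_rows", "data": {
  "increments": [
    [0, 0, -2, 0, 1],
    [0, 0, 0, 0, 1]
  ]
}}

```text
time_s: 3.35
ee_pos: [462.8, -274.5, 96.1]
ee_rot: [-180.0, 0.0, -169.4]
force: [-0.1, -0.1, -0.2]
gripper_width: 0.3
```

Emit:
{"op": "play_rows", "data": {
  "increments": [
    [0, 0, -2, 0, 1],
    [0, 0, 0, 0, 1]
  ]
}}

```text
time_s: 3.6
ee_pos: [462.7, -274.4, 93.8]
ee_rot: [180.0, -0.0, -169.4]
force: [-0.6, 0.0, -0.6]
gripper_width: 0.4
```

Emit:
{"op": "play_rows", "data": {
  "increments": [
    [0, 0, -1, 0, 1],
    [0, 0, 0, 0, 1]
  ]
}}

```text
time_s: 3.85
ee_pos: [462.8, -274.5, 92.9]
ee_rot: [180.0, -0.0, -169.4]
force: [0.7, 0.3, -0.1]
gripper_width: 0.5
```

Emit:
{"op": "play_rows", "data": {
  "increments": [
    [0, 0, -1, 0, 1],
    [0, 0, 0, 0, 1]
  ]
}}

```text
time_s: 4.1
ee_pos: [462.8, -274.5, 91.9]
ee_rot: [180.0, -0.0, -169.4]
force: [-0.0, -0.2, -0.4]
gripper_width: 0.4
```

Emit:
{"op": "play_rows", "data": {
  "increments": [
    [0, 0, -1, 0, 1],
    [0, 0, 0, 0, 1]
  ]
}}

```text
time_s: 4.35
ee_pos: [462.9, -274.6, 91.0]
ee_rot: [-180.0, 0.0, -169.4]
force: [0.2, 0.1, 1.3]
gripper_width: 0.6
```

Emit:
{"op": "play_rows", "data": {
  "increments": [
    [0, 0, -1, 0, 1],
    [0, 0, 0, 0, 1]
  ]
}}

```text
time_s: 4.6
ee_pos: [462.8, -274.8, 90.2]
ee_rot: [-180.0, -0.0, -169.4]
force: [-1.1, -1.5, 2.8]
gripper_width: 0.6
```

Emit:
{"op": "play_rows", "data": {
  "increments": [
    [0, 0, -1, 0, 1],
    [0, 0, 0, 0, 1]
  ]
}}

```text
time_s: 4.85
ee_pos: [462.9, -274.7, 89.1]
ee_rot: [-180.0, 0.0, -169.4]
force: [-0.9, -1.4, 1.9]
gripper_width: 0.3
```

Emit:
{"op": "play_rows", "data": {
  "increments": [
    [0, 0, -1, 0, 1],
    [0, 0, 0, 0, 1]
  ]
}}

```text
time_s: 5.1
ee_pos: [462.9, -274.9, 88.4]
ee_rot: [-180.0, 0.0, -169.4]
force: [-1.5, -1.6, 5.8]
gripper_width: -0.0
```

Emit:
{"op": "play_rows", "data": {
  "increments": [
    [0, 0, -1, 0, 1],
    [0, 0, 0, 0, 1]
  ]
}}

```text
time_s: 5.35
ee_pos: [462.9, -275.0, 87.9]
ee_rot: [-179.9, 0.0, -169.4]
force: [-2.7, -2.4, 7.8]
gripper_width: 0.1
```

Emit:
{"op": "play_rows", "data": {
  "increments": [
    [0, 0, -1, 0, 1],
    [0, 0, 0, 0, 1]
  ]
}}

```text
time_s: 5.6
ee_pos: [462.9, -275.2, 87.5]
ee_rot: [-179.9, 0.0, -169.4]
force: [-4.4, -1.4, 12.4]
gripper_width: 0.4
```

Emit:
{"op": "play_rows", "data": {
  "increments": [
    [0, 0, 10, 0, 1],
    [0, 0, 20, 0, 0],
    [0, 0, 0, 0, 0],
    [0, 0, 0, 0, 0],
    [0, 0, 0, 0, 0],
    [0, 0, 0, 0, 0],
    [0, 0, 0, 0, 0],
    [0, 0, 0, 0, 0]
  ]
}}

```text
time_s: 6.6
ee_pos: [462.8, -274.5, 115.8]
ee_rot: [180.0, -0.0, -169.4]
force: [0.5, -0.1, -0.7]
gripper_width: 67.8
```

Emit:
{"op": "play_rows", "data": {
  "increments": [
    [0, 0, 0, 0, 0],
    [0, 0, 0, 0, 0],
    [0, 0, 0, 0, 0],
    [0, 0, -15, 0, 0],
    [0, 0, -15, 0, 0],
    [0, 0, -15, 0, 0],
    [0, 0, -4, 0, 0],
    [0, 0, 0, 0, 0],
    [0, 0, 0, 0, 0]
  ]
}}

```text
time_s: 7.72
ee_pos: [463.2, -274.7, 67.4]
ee_rot: [-180.0, 0.0, -169.4]
force: [-1.1, 0.0, 0.5]
gripper_width: 91.4
```

Run:
```python
from h import *
crop('top',295,155,110,120,5,'pics/t2.png');crop('scene',280,160,120,85,6,'pics/s2.png')
```

```text
(no output)
```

View pics/s2.png

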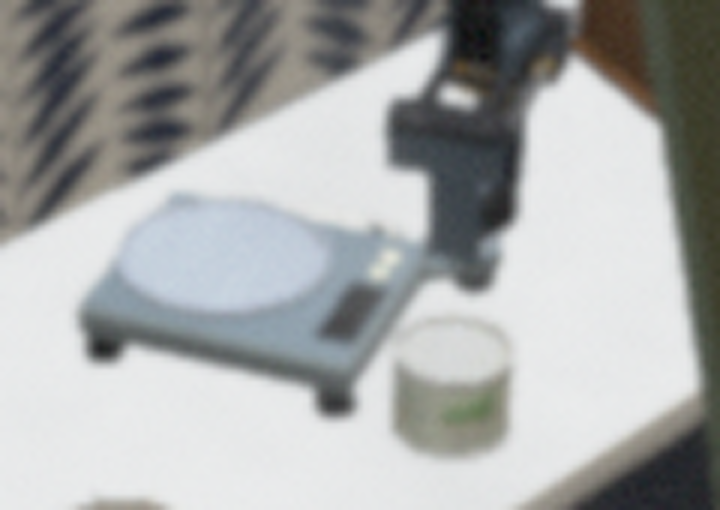

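The fingers straddle the wheel, around (470,230) in the crop, and the tin is clear. Now I'll close.

Emit:
{"op": "play_rows", "data": {
  "increments": [
    [0, 0, 0, 0, 1],
    [0, 0, 0, 0, 1],
    [0, 0, 0, 0, 1],
    [0, 0, 0, 0, 1],
    [0, 0, 0, 0, 1],
    [0, 0, 0, 0, 1],
    [0, 0, 0, 0, 1],
    [0, 0, 0, 0, 1]
  ],
  "newtons": 20
}}

```text
time_s: 8.82
ee_pos: [462.9, -275.3, 67.2]
ee_rot: [-179.9, 0.0, -169.4]
force: [-1.5, -4.7, 0.8]
gripper_width: 50.7
```

Emit:
{"op": "play_rows", "data": {
  "increments": [
    [0, 0, 0, -8, 1],
    [0, 0, 0, -8, 1],
    [0, 0, 0, -8, 1],
    [0, 0, 0, -8, 1],
    [0, 0, 0, -8, 1],
    [0, 0, 0, 0, 1]
  ]
}}

```text
time_s: 9.57
ee_pos: [462.8, -275.5, 67.3]
ee_rot: [-179.9, 0.1, 150.6]
force: [-2.4, -6.6, 1.4]
gripper_width: 50.6
```

Emit:
{"op": "play_rows", "data": {
  "increments": [
    [0, 0, 0, -8, 1],
    [0, 0, 0, -8, 1],
    [0, 0, 0, -8, 1],
    [0, 0, 0, -8, 1],
    [0, 0, 0, -8, 1],
    [0, 0, 0, 0, 1]
  ]
}}

```text
time_s: 10.32
ee_pos: [462.6, -275.7, 67.3]
ee_rot: [-180.0, 0.1, 110.6]
force: [-2.7, -7.1, 2.8]
gripper_width: 50.1
```

Emit:
{"op": "play_rows", "data": {
  "increments": [
    [0, 0, 0, -10, 1],
    [0, 0, 0, -10, 1],
    [0, 0, 0, 0, 1]
  ]
}}

```text
time_s: 10.7
ee_pos: [462.5, -275.7, 67.3]
ee_rot: [-180.0, 0.1, 90.6]
force: [-3.3, -6.6, 2.1]
gripper_width: 50.3
```

Emit:
{"op": "play_rows", "data": {
  "increments": [
    [0, 0, 0, -10, 1],
    [0, 0, 0, -10, 1],
    [0, 0, 0, 0, 1]
  ]
}}

```text
time_s: 11.08
ee_pos: [462.4, -275.6, 67.3]
ee_rot: [-180.0, 0.1, 70.6]
force: [-3.1, -5.7, 2.6]
gripper_width: 50.6
```

Emit:
{"op": "play_rows", "data": {
  "increments": [
    [0, 0, 0, -10, 1],
    [0, 0, 0, -10, 1],
    [0, 0, 0, 0, 1]
  ]
}}

```text
time_s: 11.45
ee_pos: [462.2, -275.5, 67.3]
ee_rot: [180.0, 0.1, 50.5]
force: [-3.2, -6.1, 3.2]
gripper_width: 50.6
```

Run:
```python
from h import *
crop('top',295,155,110,120,5,'pics/t3.png');s=env.state();print(s['qpos'],s['torque'],s['force'])
```

```text
[-31.95545234  23.88576393 107.08425502  -0.14784026  49.03034459
   7.55481256] [-0.93196058  0.79037619 -0.03628005] [-3.1863786  -7.24389336  3.34410958]
```

View pics/t3.png

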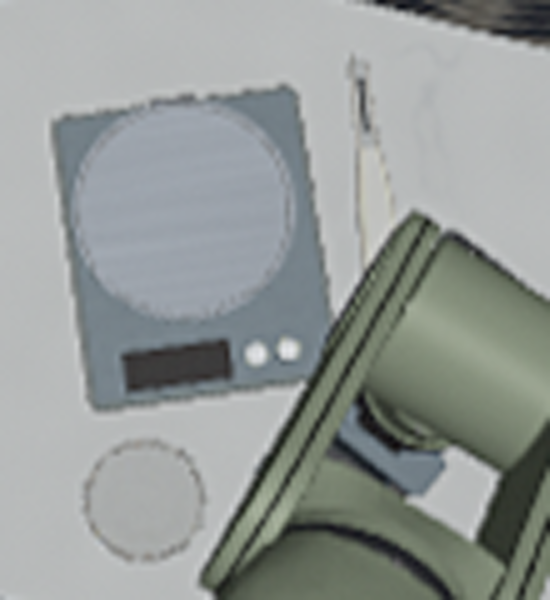

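Emit:
{"op": "play_rows", "data": {
  "increments": [
    [0, 0, 0, -10, 1],
    [0, 0, 0, -10, 1],
    [0, 0, 0, 0, 1]
  ]
}}

```text
time_s: 11.88
ee_pos: [462.2, -275.3, 67.5]
ee_rot: [180.0, 0.1, 30.5]
force: [-4.5, -5.9, 5.1]
gripper_width: 50.6
```

Emit:
{"op": "play_rows", "data": {
  "increments": [
    [0, 0, 0, -10, 1],
    [0, 0, 0, -10, 1],
    [0, 0, 0, 0, 1]
  ]
}}

```text
time_s: 12.25
ee_pos: [462.3, -275.2, 67.7]
ee_rot: [179.9, 0.1, 10.5]
force: [-3.4, -5.2, 4.9]
gripper_width: 50.6
```

Emit:
{"op": "play_rows", "data": {
  "increments": [
    [0, 0, 0, -10, 1],
    [0, 0, 0, -10, 1],
    [0, 0, 0, 0, 1],
    [0, 0, 0, 0, 1]
  ]
}}

```text
time_s: 12.75
ee_pos: [462.3, -275.1, 67.9]
ee_rot: [179.9, 0.0, -9.4]
force: [-4.7, -4.1, 6.9]
gripper_width: 50.5
```

Emit:
{"op": "play_rows", "data": {
  "increments": [
    [0, 0, 0, 0, 0],
    [0, 0, 0, 0, 0],
    [0, 0, 0, 0, 0],
    [0, 0, 0, 0, 0],
    [0, 0, 0, 0, 0],
    [0, 0, 0, 0, 0],
    [0, 0, 0, 0, 0],
    [0, 0, 15, 0, 0],
    [0, 0, 15, 0, 0],
    [0, 0, 18, 0, 1],
    [0, 0, 0, 0, 1],
    [0, 0, 0, 0, 1],
    [0, 0, 0, 0, 1],
    [0, 0, 0, 0, 1],
    [0, 0, 0, 0, 1],
    [0, 0, 0, 0, 1],
    [0, 0, 0, 0, 1],
    [0, 0, 0, 0, 1],
    [0, 0, 0, 0, 1],
    [0, 0, 0, 0, 1]
  ]
}}

```text
time_s: 15.25
ee_pos: [462.8, -274.5, 115.0]
ee_rot: [180.0, -0.0, -9.4]
force: [0.5, -0.2, -0.1]
gripper_width: 0.6
```

Next is the push test on the wheel: there should be no soft travel any more.

Emit:
{"op": "play_rows", "data": {
  "increments": [
    [0, 0, -15, 0, 1],
    [0, 0, -6, 0, 1],
    [0, 0, 0, 0, 1],
    [0, 0, -1, 0, 1],
    [0, 0, 0, 0, 1]
  ]
}}

```text
time_s: 15.88
ee_pos: [462.9, -274.5, 93.0]
ee_rot: [180.0, -0.0, -9.4]
force: [0.5, -0.4, -0.8]
gripper_width: 0.8
```

Emit:
{"op": "play_rows", "data": {
  "increments": [
    [0, 0, -1, 0, 1],
    [0, 0, 0, 0, 1]
  ]
}}

```text
time_s: 16.12
ee_pos: [463.0, -274.7, 92.4]
ee_rot: [180.0, -0.0, -9.4]
force: [0.1, -0.3, 2.5]
gripper_width: 0.7
```

Emit:
{"op": "play_rows", "data": {
  "increments": [
    [0, 0, -1, 0, 1],
    [0, 0, 0, 0, 1]
  ]
}}

```text
time_s: 16.38
ee_pos: [463.0, -274.8, 91.8]
ee_rot: [180.0, -0.0, -9.4]
force: [-2.4, -0.9, 6.7]
gripper_width: 0.8
```

Emit:
{"op": "play_rows", "data": {
  "increments": [
    [0, 0, -1, 0, 1],
    [0, 0, 0, 0, 1]
  ]
}}

```text
time_s: 16.62
ee_pos: [463.0, -275.0, 91.4]
ee_rot: [179.9, -0.1, -9.4]
force: [-3.7, -0.6, 11.1]
gripper_width: 0.7
```

Emit:
{"op": "play_rows", "data": {
  "increments": [
    [0, 0, -1, 0, 1],
    [0, 0, 0, 0, 1]
  ]
}}

```text
time_s: 16.88
ee_pos: [462.9, -275.1, 91.0]
ee_rot: [179.9, -0.1, -9.4]
force: [-4.4, 0.9, 14.5]
gripper_width: 0.1
```

Run:
```python
from h import *
s=env.state();print(s['ee_pos'],s['force'])
```

```text
[ 462.93604118 -275.13373333   91.0415893 ] [-4.43299981  0.86759375 14.47072571]
```

```bash
cat > m.py <<'E'
import numpy as np
from scipy.optimize import fsolve
P=np.array([[-80,66],[80,-66],[80,66],[-116,-98.]]);k=12.5;W=1.7*9.81
def sol(p,F,com=(0,0)): # p: mm past touch level (neg=gap) relative to unloaded plane; F push on wheel
    def r(v):
        h=v[0]+v[1]*P[:,0]/100+v[2]*P[:,1]/100  # body height
        g=-h+np.array([0,0,0,p]);f=k*np.log1p(np.exp(g*60))/60
        return [f.sum()-W-F,(f*P[:,0]).sum()/100-W*com[0]/100-F*P[3,0]/100,(f*P[:,1]).sum()/100-W*com[1]/100-F*P[3,1]/100]
    v=fsolve(r,sol.x0,full_output=False);sol.x0=v
    h=v[0]+v[1]*P[:,0]/100+v[2]*P[:,1]/100
    return h,k*np.maximum(0,-h+np.array([0,0,0,p]))
for com in((8,0),(5,5),(15,10)):
    print('com',com)
    for p in(-2.6,0,.3,.6,1,1.4,1.8,2.2,2.6,3):
        sol.x0=np.array([-.3,0,0]);o=[]
        for F in(0,2.5,6.7,11,14.5):
            h,f=sol(p,F,com); 
            if F==0:f0=f;h0=h[3]
            o.append(round(h[3]-h0,2))
        print(p,'feet',f0.round(1),'wheel z',round(h0,2),'push',o)
E
python3 m.py 2>/dev/null
```

```text
com (8, 0)
-2.6 feet [7.5 8.3 0.8 0. ] wheel z -1.47 push [np.float64(0.0), np.float64(-1.29), np.float64(-1.62), np.float64(-1.97), np.float64(-2.25)]
0 feet [3.9 4.7 5.2 3. ] wheel z -0.24 push [np.float64(0.0), np.float64(-0.17), np.float64(-0.45), np.float64(-0.74), np.float64(-0.97)]
0.3 feet [3.1 3.9 6.1 3.6] wheel z 0.01 push [np.float64(0.0), np.float64(-0.17), np.float64(-0.45), np.float64(-0.74), np.float64(-0.97)]
0.6 feet [2.4 3.2 6.9 4.2] wheel z 0.27 push [np.float64(0.0), np.float64(-0.17), np.float64(-0.45), np.float64(-0.74), np.float64(-0.97)]
1 feet [1.4 2.2 8.1 5. ] wheel z 0.6 push [np.float64(0.0), np.float64(-0.17), np.float64(-0.45), np.float64(-0.74), np.float64(-0.97)]
1.4 feet [0.4 1.2 9.3 5.8] wheel z 0.94 push [np.float64(0.0), np.float64(-0.17), np.float64(-0.45), np.float64(-0.74), np.float64(-0.97)]
1.8 feet [0.  0.7 9.8 6.1] wheel z 1.31 push [np.float64(0.0), np.float64(-0.2), np.float64(-0.49), np.float64(-0.77), np.float64(-1.01)]
2.2 feet [0.  0.7 9.8 6.1] wheel z 1.71 push [np.float64(0.0), np.float64(-0.2), np.float64(-0.54), np.float64(-0.84), 
[... 2414 characters left out ...]
[ 0.8  1.  10.   4.9] wheel z 1.01 push [np.float64(0.0), np.float64(-0.17), np.float64(-0.45), np.float64(-0.74), np.float64(-0.97)]
1.8 feet [ 0.   0.1 10.9  5.5] wheel z 1.36 push [np.float64(0.0), np.float64(-0.18), np.float64(-0.46), np.float64(-0.75), np.float64(-0.99)]
2.2 feet [ 0.   0.1 10.9  5.5] wheel z 1.76 push [np.float64(0.0), np.float64(-0.2), np.float64(-0.53), np.float64(-0.82), np.float64(-1.05)]
2.6 feet [ 0.   0.1 10.9  5.5] wheel z 2.16 push [np.float64(0.0), np.float64(-0.2), np.float64(-0.54), np.float64(-0.88), np.float64(-1.12)]
3 feet [ 0.   0.1 10.9  5.5] wheel z 2.56 push [np.float64(0.0), np.float64(-0.2), np.float64(-0.54), np.float64(-0.88), np.float64(-1.16)]
```

Emit:
{"op": "play_rows", "data": {
  "increments": [
    [0, 0, 10, 0, 1],
    [0, 0, 30, 0, 1],
    [0, 0, 40, 0, 1],
    [-20, -40, 10, 0, 1],
    [-20, -40, 0, 0, 1],
    [-20, -40, 0, 0, 1],
    [-20, -40, 0, 0, 1],
    [-20, -30, 0, 0, 1],
    [0, 0, 0, 0, 1],
    [0, 0, 0, 0, 1],
    [0, 0, 0, 0, 1],
    [0, 0, 0, 0, 1]
  ]
}}

```text
time_s: 18.38
ee_pos: [363.4, -463.7, 179.1]
ee_rot: [-180.0, -0.0, -9.4]
force: [0.1, 0.1, 0.1]
gripper_width: 0.2
```

Run:
```python
from h import *
crop('top',295,155,110,120,5,'pics/t4.png');crop('scene',280,170,100,75,7,'pics/s4.png')
a=cv2.imread('pics/t4.png');b=cv2.imread('pics/t1.png');cv2.imwrite('pics/d4.png',np.hstack([a[:, :400],b[:, :400]]))
```

```text
(no output)
```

View pics/t4.png

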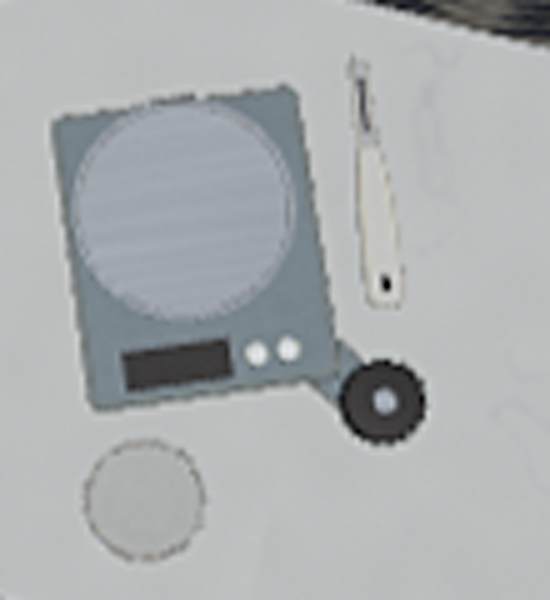

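View pics/s4.png

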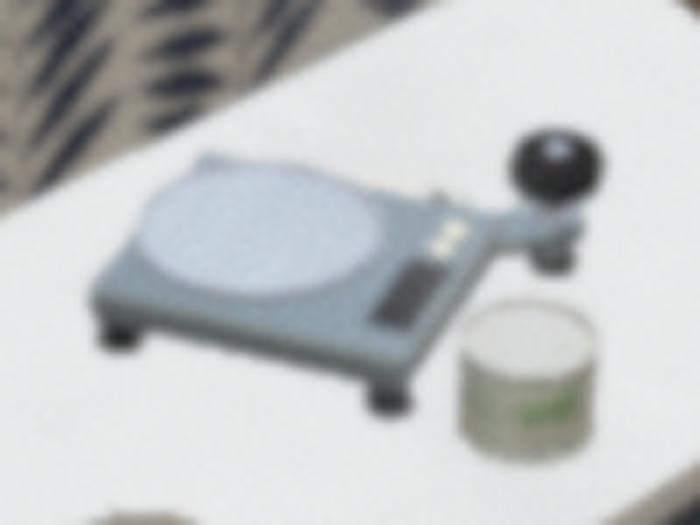

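```bash
python3 -c "
from workcell import env
print(env.job_done())"
```

```text
the job is handed in; nothing more can be done
None
```

I turned the wheel about 200° clockwise in one grip, which is about 4.4 mm of foot travel, and handed the job in at about 18.5 s with the arm clear. The interface gave no verdict.

- **Before turning:** a downward push on the wheel showed about 2.7 mm of soft travel before foot d met the worktop.
- **After turning:** the same push was stiff from first contact, about 2.5 N rising to 14.5 N over 1.4 mm, with no rocking. The wheel sat about 1–1.5 mm higher than before.
- **How far past touch:** the estimates only roughly agree.
  - Turn angle minus gap gives about 1.75 mm.
  - The force rise while turning gives about 1.3–1.8 mm.
  - The rise of the wheel gives about 1.2–1.8 mm.
  - Comparing the two pushes at equal force suggested 3.75 mm of travel rather than 4.4 mm. I could not use it to check the travel, because small errors swamp it.

  The first three lie within the 0.5–2.5 mm window, but the wheel could have slipped slightly in the grip. I did not press on the other corners to confirm their load.
- **Positions:** the last pictures show the scale shifted only 1–2 mm, and the tin and peeler not visibly moved. I did not picture the other things again, but the arm went nowhere near them.

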